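Shut the keeper bar and hold the test lever in its middle position

ROBOT

A 6-joint arm with a two-finger parallel gripper is mounted at the origin on the work surface. World frame = base frame: x ahead of the robot, y to its left, z up, the work surface at z = 0. Lengths are in mm, angles in rad, forces in N, time in s.
With the tool pointing down it reaches from about 300 to 950 mm from the base axis. Payload 3.1 kg.
Tool frame: the origin (TCP) lies on the front face of the gripper's body, between the roots of the fingers; the fingertips stand 73 mm ahead of it and the grasp point (between the pads) lies 54 mm ahead of it; z points along the fingers, y is the direction in which the jaws open and shut (so a half turn about z gives the same grasp; the last joint's range is limited). The gripper opens to 85 mm and grips with 20 to 120 N. Pads are 22 mm wide; open, the fingers measure 114 mm over their backs; the gripper's body (76 mm by 85 mm) begins 54 mm behind the grasp point. The pads swing forward as they close: fully open they stand 13 mm farther back than shut.
Start: joints at [-1.407, 0.308, 1.634, -0, 1.2, -0.07], TCP at [144.77, -608.009, 303.872] pointing down, gripper open.
Joint ranges: [-3.06, 3.06], [-0.79, 1.96], [0.05, 2.63], [-1.19, 4.34], [0.05, 2.64], [-2.94, 2.94]. Speed limits (rad/s): [2.79, 2.79, 3.14, 3.14, 3.14, 3.14].

INTERFACE

Orientations are given as a unit quaternion [x, y, z, w].
In Python, from station import bot gives the robot as it stands.
- The arm moves only by the tool apply_moves, never from a script. Its argument "targets" is one flat list of numbers, 7 for each row, row after row: the shift along the tool's x, y, z in cm, then the turn, a rotation vector about the tool's x, y, z in degrees, then the finger opening in cm, from 0 to 8.54. In form: [x, y, z, ax, ay, az, jaw, x, y, z, ax, ay, az, jaw, ...]. A call has 1 to 8 rows; each row is the pose to reach, as a shift and turn from the pose commanded when the call began, along the tool's axes at that moment; what a row does not reach only later rows make up. A row lasts 1/10 s, in which the tool goes at most 50 mm and 8.59 degrees, less where a joint would pass 70% of its speed; a pose out of reach is approached as far as the arm can. A call with a gripper value outside its range is refused whole. The fingers move at their own pace and stop on an object; the grip force is fixed at half the most. Time passes only in rows, so rows that repeat a pose let the fingers close. It gives the time, the measured TCP pose, the force and the opening at its end, in the units of the state.
- bot.state(): the state, without advancing time (a new reading comes with each control period).
- bot.snapshot(name): name is "scene" or "top" or "wrist"; returns (picture, depth): 384x512x3 uint8, blue, green, red; 384x512 float32, mm along the optical axis (not along the pixel's ray), 0 where there is no reading.
- bot.camera_model(name): a dict with "fov_y" (degrees; the focal length in pixels is half the picture's height over the tangent of half this angle, whatever the lens; pixels are square), "cx", "cy" (the principal point, pixels), "R" (3x3) and "t" (3): a world point X has camera coordinates R X + t. Camera axes: x right, y down, z forward; pixel columns grow to the right and rows downward; lengths in mm; the calibration is good to about 2 mm. A picture is of the moment at which its call begins: read the wrist's pose just before it. camera_model takes no time and is no camera call; for the wrist camera it gives the pose at the moment of the call.
- bot.hand_in(): hands the job in, once; it reports no verdict.
Trained networks look in the newest picture that a camera, given by its name, has taken for a name from the list of things; names that differ only in an ending like _2 or _b are one class to them, and where a whole thing is asked for, a point or a joint stands for the part that bears it (a point fixed in the world has none). Each returns a list of dicts, best first, with "p" (0 to 1); they miss things now and then, are a little off and sometimes report something else, mostly with a low value. They report only what shows in the picture. A call takes as long as a camera call. They do not tell look-alikes from the thing itself.
- bot.cut_out(camera, query): "region" (384x512 bool, what is visible of it) and "bbox" ([left, top, right, bottom] in pixels, round what is visible of it).
- bot.mark_of(camera, query): "location" ([row, column] in pixels: a listed point, or the origin of a listed thing).
The state is a dict: "time_s": time; "joints": joint angles; "qvel": joint speeds; "joint_efforts": joint torques, N m; "tcp_pos": TCP position; "eef_rot": TCP orientation; "contact_force": force on the tool from outside, world axes, zero at the start; "wrist_torque": the same for the moment, N m; "grip_width": finger opening in mm.
Only numpy, scipy, OpenCV 4.12 (cv2) and the standard library are available. Lean on these libraries where they do the work, as an engineer would, in place of code of your own. Each camera call takes 0.05 s, during which the arm holds its last target. There are 200 camera calls.

TASK

Get the red adaptor ready and test it: swing the yellow keeper bar shut over it until it snaps into its catch, then press the yellow palm lever of the hold-to-test station down to its middle position (the green band) and keep it there. It is a dead-man lever, so never push it right through into the red, and finish the program while still holding it in the green. Leave the adaptor in its cradle and everything else on the bench alone.

Things in the scene. Friction and masses are not known exactly. Their poses are not given: they have to be found in the camera images.
- cradle: test cradle fixed to the bench: aluminium plate 200 (x) x 190 (y) x 12 mm, origin at the centre of its underside, z up, -x edge towards the robot give or take its yaw. Grey test socket head (84 x 34, 104 mm high) along its +y edge; black rails carrying the red adaptor; steel hinge post at x +50, y -10 mm; dark catch post (24 x 48 mm, 102 mm high) at x -50, y -10 mm.
- keeper_bar (a joint): yellow keeper bar (22 x 8 mm, top face 102 mm above the bench) on an upright hinge pin. 0 = shut, across the adaptor along the cradle's -x, against the stop cheek; grows anticlockwise seen from above as it swings out towards the cradle's -y, to 1.6 rad; stays where left. Over the last 0.25 rad it rides over a sprung ball (some 5 N at the knob) that pops up behind it within 0.03 rad of shut.
- bar_knob (a point): black upright cylindrical knob near the free end of the keeper bar, 20 mm in diameter, from 102 to 144 mm above the bench; this point is on its axis, 123 mm above the bench, 128 mm from the hinge axis (the bar ends 12 mm further out). It can be pinched from above (the round knob turns between the fingers) or pushed from the side.
- bar_hinge (a point): point on the keeper bar's upright hinge axis, 123 mm above the bench
- station: hold-to-test station fixed to the bench: grey box 150 (x) x 120 (y) x 55 mm high, origin at the centre of its underside, z up, -x end towards the robot give or take its yaw. The palm lever is pivoted 75 mm above the bench at x +45 mm and points towards -x. A position plate with white, green and red bands, 119 mm high, stands beside the lever at x -66, y +52 mm; a black pointer on the lever shows the band.
- palm_lever (a joint): spring-return palm lever: 0 = released, pad at its highest; grows as the pad is pressed down, to the stop at 0.36 rad. White band 0 to 0.12 off; green band 0.12 to 0.24 test on; red band beyond 0.24 tripped. Aim for 0.18, the middle of the green. About 3 N on the pad starts it, 9 N holds it at 0.18 rad, 14 N reaches the stop; it springs back when let go.
- lever_pad (a point): centre of the top face of the lever's yellow pad (64 mm along the lever, 56 mm wide, 10 mm thick), 100 mm from the pivot axis. Released, it is 116 mm above the bench and the pad slopes up by 0.36 rad (21 degrees) towards its free end; at 0.18 rad it is 99 mm above the bench, sloping by 0.18 rad. About 1 mm of downward travel here is 0.01 rad.
- lever_pivot (a point): middle of the palm lever's level pivot pin (the pin runs along the station's y axis), 75 mm above the bench
- adaptor: red one-piece 5-pin adaptor with a grey waist, 66 to 72 mm in diameter, 140 mm long, lying loose in the cradle with its pin end at the test socket head; origin on its axis, 56 mm above the cradle's origin; axis along its own y. Not to be moved.
- screwdriver: screwdriver, 170 mm long, lying flat along its x axis; a bystander, origin at the centre of its underside. Not to be moved.
- tape_roll: black roll of insulating tape, 62 mm across, 19 mm high, lying flat; a bystander, origin at the centre of its underside. Not to be moved.
- multimeter: yellow multimeter, 130 x 75 x 34 mm, lying flat; a bystander, origin at the centre of its underside. Not to be moved.
- mug: blue mug, 82 mm across, 95 mm high; a bystander, origin at the centre of its underside. Not to be moved.
- yellow_adaptor: yellow spare adaptor standing on end, 66 mm across, 125 mm high; a bystander, origin at the centre of its underside. Not to be moved.
- blue_adaptor: blue spare adaptor standing on end, 66 mm across, 125 mm high; a bystander, origin at the centre of its underside. Not to be moved.
- parts_tray: blue parts tray, 150 x 110 x 40 mm; a bystander, origin at the centre of its underside. Not to be moved.
- spanner: steel spanner, 180 mm long, lying flat along its x axis; a bystander, origin at the centre of its underside. Not to be moved.
Mind the look-alikes: they are no part of the job. What is shaped like the station but purple is not meant.

How it is judged:
By the outcome, as a careful person would: the job done as asked, in the order asked, and still so for the second after the job is handed in, while the arm keeps its last pose, push and grip.
It also fails if it takes over 48 s, if anything falls off the work surface, if the arm or the gripper's body presses on something with over 40 N, if the wrist force passes 120 N, or if a joint passes its speed limit or range.

## Working session

There is one attempt and no reset: what is moved stays moved. The work goes in short steps, Python scripts to look and compute and a tool call to move; the robot and the scene stay as the last step left them, time stands still between calls to the robot, and variables do not carry over. Pictures are saved under pics/ and viewed, about 8 in all and at most 12, crops included, and the job is handed in when it is done.

Besides the shell and the picture viewer there is one more tool, called after ">>>" in YAML: its name, and indented under it one key for each argument. apply_moves: Moves the arm, as the interface text tells. Its arguments: {"type":"object","properties":{"targets":{"type":"array","items":{"type":"number"}}},"required":["targets"]}

```bash
ls; mkdir -p pics; cat > h.py <<'E'
import numpy as np, cv2
from station import bot
from scipy.spatial.transform import Rotation as Ro
def ray(cam,row,col):
    m=bot.camera_model(cam); f=192/np.tan(np.radians(m["fov_y"])/2)
    R=np.array(m["R"]);t=np.array(m["t"])
    d=R.T@np.array([(col-m["cx"])/f,(row-m["cy"])/f,1]); return -R.T@t,d
def atz(cam,row,col,z):
    o,d=ray(cam,row,col); return o+d*(z-o[2])/d[2]
def proj(cam,X):
    m=bot.camera_model(cam); f=192/np.tan(np.radians(m["fov_y"])/2)
    c=np.array(m["R"])@np.array(X)+np.array(m["t"]); return [m["cy"]+f*c[1]/c[2],m["cx"]+f*c[0]/c[2]]
E
python3 - <<'E'
from h import *
a,d=bot.snapshot("scene");b,d2=bot.snapshot("top")
cv2.imwrite("pics/top.png",cv2.resize(b,(800,600)));cv2.imwrite("pics/scene.png",cv2.resize(a,(800,600)))
Z=dict(bar_knob=123,bar_hinge=123,lever_pad=116,lever_pivot=75,cradle=0,station=0,adaptor=56)
for c in("top","scene"):
  for q,z in Z.items():
    for r in bot.mark_of(c,q)[:3]: print(c,q,round(r["p"],2),np.round(r["location"]),np.round(atz(c,*r["location"],z)))
s=bot.state();print(s["time_s"],s["tcp_pos"],s["eef_rot"],s["contact_force"],s["grip_width"])
E
```

```text
pics
top bar_knob 0.63 [192. 227.] [545.  80. 123.]
top bar_hinge 0.68 [180. 185.] [576. 201. 123.]
top bar_hinge 0.58 [203. 188.] [510. 191. 123.]
top bar_hinge 0.34 [202. 323.] [ 521. -193.  123.]
top lever_pad 0.79 [288. 321.] [ 279. -188.  116.]
top lever_pad 0.69 [203. 321.] [ 518. -189.  116.]
top lever_pad 0.61 [244. 253.] [398.   4. 116.]
top lever_pivot 0.63 [178. 318.] [ 595. -186.   75.]
top lever_pivot 0.57 [256. 316.] [ 367. -180.   75.]
top cradle 0.92 [204. 186.] [516. 212.   0.]
top cradle 0.24 [123. 207.] [775. 156.   0.]
top cradle 0.2 [175. 318.] [ 616. -198.    0.]
top station 0.96 [192. 314.] [ 563. -184.    0.]
top station 0.84 [270. 314.] [ 322. -185.    0.]
top station 0.68 [206. 322.] [ 520. -210.    0.]
top adaptor 0.75 [201. 187.] [523. 201.  56.]
scene bar_knob 0.73 [175. 266.] [540.  71. 123.]
scene bar_hinge 0.84 [156. 296.] [569. 203. 123.]
scene bar_hinge 0.29 [168. 281.] [562. 124. 123.]
scene lever_pad 0.85 [190. 141.] [ 269. -187.  116.]
scene lever_pad 0.83 [226. 206.] [ 513. -187.  116.]
scene lever_pivot 0.98 [248. 237.] [ 610. -175.   75.]
scene lever_pivot 0.84 [215. 169.] [ 376. -190.   75.]
scene cradle 0.8 [177. 278.] [511. 199.   0.]
scene station 0.9 [263. 225.] [ 578. -192.    0.]
scene station 0.72 [222. 158.] [ 312. -186.    0.]
scene adaptor 0.56 [165. 281.] [517. 203.  56.]
0.8 [ 144.75694706 -608.02376209  303.92571205] [9.93178241e-01 1.16606086e-01 7.63212282e-06 5.17703235e-05] [ 0.04428778  0.70330397 -0.2902714 ] 85.72341050975315
```

View pics/top.png

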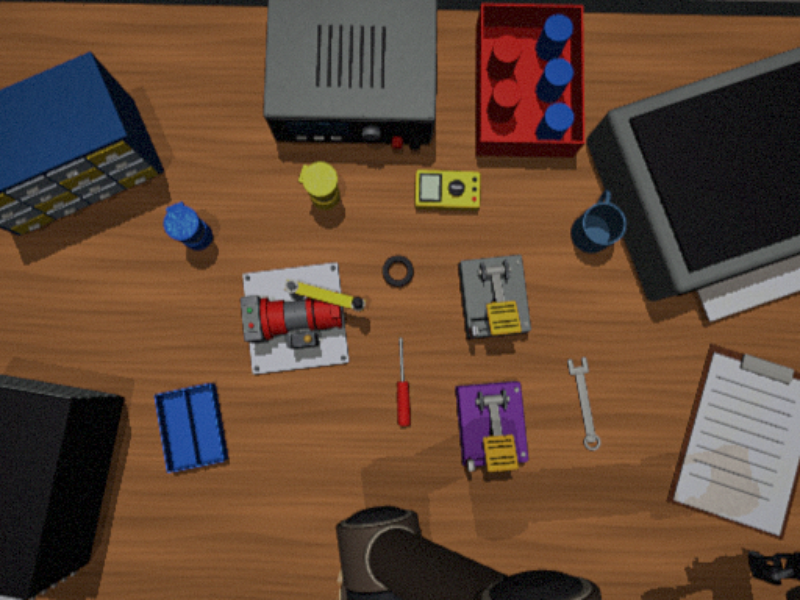

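View pics/scene.png

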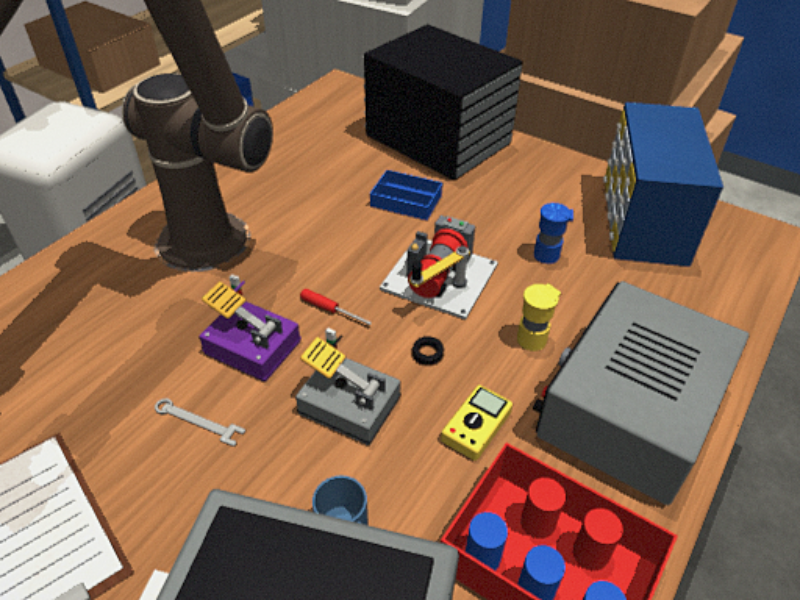

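Two stations: grey at about (495,297) and purple at (493,427) in the enlarged top view. The grey one is meant, because the purple is the look-alike. The keeper bar runs from its hinge at (292,286) to its knob at (358,302), so it is open by about 1.25 rad. I'll move above the cradle for a close look.

```bash
cat >> h.py <<'E'
def to(pos,ya,tilt=0):
    """shift (cm) and rotvec (deg) in tool frame to reach TCP pos, tool y at world angle ya (deg), pointing down"""
    s=bot.state(); R=Ro.from_quat(s["eef_rot"]); a=np.radians(ya)
    y=np.array([np.cos(a),np.sin(a),0]); z=np.array([0,0,-1.]); x=np.cross(y,z)
    T=Ro.from_matrix(np.c_[x,y,z])
    print("t",round(s["time_s"],2),"tcp",np.round(s["tcp_pos"],1),"yang",np.round(np.degrees(np.arctan2(*R.as_matrix()[1::-1,1])),1),"F",np.round(s["contact_force"],1),"grip",round(s["grip_width"],1),"q6",round(s["joints"][5],2))
    print("  move",np.round(R.inv().apply(np.array(pos)-s["tcp_pos"])/10,2),np.round((R.inv()*T).as_rotvec(degrees=True),1))
E
python3 -c "
from h import *
to([500,110,340],-12)"
```

```text
t 0.8 tcp [ 144.8 -608.   303.9] yang -76.6 F [ 0.   0.7 -0.3] grip 85.7 q6 -0.07
  move [ 51.19 -61.62  -3.61] [  0.    0.  -64.6]
```

>>> apply_moves:
  targets: [51.2, -61.6, -3.6, 0, 0, -64.6, 8.5, 51.2, -61.6, -3.6, 0, 0, -64.6, 8.5, 51.2, -61.6, -3.6, 0, 0, -64.6, 8.5, 51.2, -61.6, -3.6, 0, 0, -64.6, 8.5, 51.2, -61.6, -3.6, 0, 0, -64.6, 8.5, 51.2, -61.6, -3.6, 0, 0, -64.6, 8.5, 51.2, -61.6, -3.6, 0, 0, -64.6, 8.5, 51.2, -61.6, -3.6, 0, 0, -64.6, 8.5]

```text
time_s: 1.6
tcp_pos: [322.5, -248.1, 322.3]
eef_rot: [0.776, 0.631, 0.0, 0.001]
contact_force: [1.7, -0.2, -0.2]
grip_width: 85.1
```

```bash
python3 -c "
from h import *
to([500,110,340],-12)"
```

```text
t 1.6 tcp [ 322.5 -248.1  322.3] yang -11.8 F [ 1.7 -0.2 -0.2] grip 85.1 q6 -0.56
  move [38.68 10.05 -1.78] [0.1 0.  0.2]
```

>>> apply_moves:
  targets: [38.7, 10, -1.8, 0, 0, 0, 4, 38.7, 10, -1.8, 0, 0, 0, 4, 38.7, 10, -1.8, 0, 0, 0, 4, 38.7, 10, -1.8, 0, 0, 0, 4, 38.7, 10, -1.8, 0, 0, 0, 4, 38.7, 10, -1.8, 0, 0, 0, 4, 38.7, 10, -1.8, 0, 0, 0, 4, 38.7, 10, -1.8, 0, 0, 0, 4]

```text
time_s: 2.4
tcp_pos: [500.9, 109.9, 340.3]
eef_rot: [0.777, 0.63, 0.0, 0.0]
contact_force: [1.4, -0.6, 1.3]
grip_width: 40.2
```

```bash
python3 - <<'E'
from h import *
to([500,110,340],-12)
a,d=bot.snapshot("wrist");cv2.imwrite("pics/w1.png",cv2.resize(a,(800,600)))
Z=dict(bar_knob=123,bar_hinge=123,cradle=0,adaptor=56)
for q,z in Z.items():
    for r in bot.mark_of("wrist",q)[:2]: print(q,round(r["p"],2),np.round(r["location"]),np.round(atz("wrist",*r["location"],z)))
E
```

```text
t 2.4 tcp [500.9 109.9 340.3] yang -12.0 F [ 1.4 -0.6  1.3] grip 40.2 q6 0.34
  move [-0.01 -0.09  0.03] [ 0.1 -0.   0. ]
bar_knob 0.95 [212. 295.] [544.  76. 123.]
bar_hinge 0.89 [ 83. 307.] [574. 201. 123.]
cradle 0.72 [253. 207.] [399. -13.   0.]
adaptor 0.84 [ 96. 253.] [521. 202.  56.]
adaptor 0.73 [255. 211.] [418.   9.  56.]
```

View pics/w1.png

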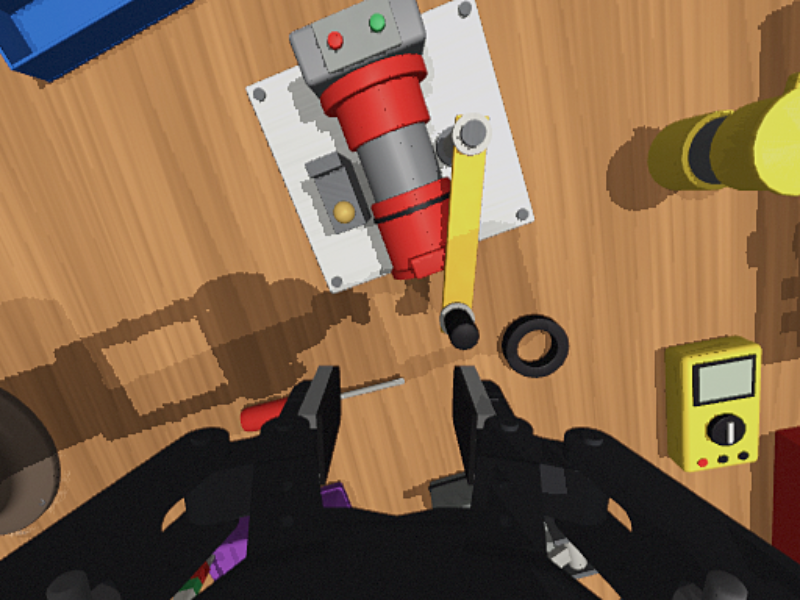

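```bash
python3 - <<'E'
from h import *
P=[atz("wrist",r/1.5625,c/1.5625,12)[:2] for c,r in((259,93),(465,8),(522,213),(336,282))]
print(np.round(P,0), "centre",np.mean(P,0))
v=(P[1]-P[0])+(P[2]-P[3]); u=(P[0]-P[3])+(P[1]-P[2])
yaw=(np.degrees(np.arctan2(v[1],v[0]))+np.degrees(np.arctan2(u[1],u[0]))-90)/2; print(yaw)
c=np.mean(P,0);M=np.array([[np.cos(np.radians(yaw)),-np.sin(np.radians(yaw))],[np.sin(np.radians(yaw)),np.cos(np.radians(yaw))]])
h=c+M@[50,-10];print("hinge",h,"shut knob",c+M@[-78,-10])
to([544,76,240],-12);to([544,76,178],-12)
E
```

```text
[[419. 274.]
 [598. 298.]
 [622. 130.]
 [442. 103.]] centre [520.24841398 201.27317433]
8.04582967617759
hinge [571.15588701 198.36986756] shut knob [444.41586392 180.45432827]
t 2.65 tcp [499.9 107.7 339.5] yang -11.9 F [-0.4  0.4  0.5] grip 39.9 q6 0.34
  move [-2.17  4.98  9.95] [-0.1  0.1  0.1]
t 2.65 tcp [499.9 107.7 339.5] yang -11.9 F [-0.4  0.4  0.5] grip 39.9 q6 0.34
  move [-2.17  4.99 16.15] [-0.1  0.1  0.1]
```

>>> apply_moves:
  targets: [-2.2, 5.0, 6, 0, 0, 0, 3.0, -2.2, 5.0, 10, 0, 0, 0, 3.0, -2.2, 5.0, 13, 0, 0, 0, 3.0, -2.2, 5.0, 13, 0, 0, 0, 3.0]

```text
time_s: 3.05
tcp_pos: [550.3, 73.4, 215.0]
eef_rot: [0.779, 0.628, 0.005, 0.004]
contact_force: [0.9, 2.7, 21.2]
grip_width: 30.0
```

```bash
python3 - <<'E'
from h import *
to([544,76,178],-12)
a,d=bot.snapshot("wrist");cv2.imwrite("pics/w2.png",a[100:384,130:400])
for r in bot.mark_of("wrist","bar_knob")[:2]: print(round(r["p"],2),np.round(r["location"]),np.round(atz("wrist",*r["location"],123)))
E
```

```text
t 3.05 tcp [550.3  73.4 215. ] yang -12.3 F [ 0.9  2.7 21.2] grip 30.0 q6 0.27
  move [ 0.11 -0.71  3.69] [ 0.7 -0.2 -0.3]
0.83 [236. 243.] [545.  74. 123.]
```

View pics/w2.png

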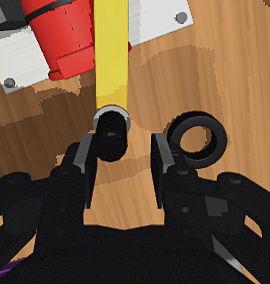

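The 21 N shows a fingertip resting on the knob top: the knob is about 6 mm towards the left finger. I'll rise, shift, and come down again.

>>> apply_moves:
  targets: [0, 0, -3, 0, 0, 0, 3.4, 0, 0, -3, 0, 0, 0, 3.4, 0, -0.6, -3, 0, 0, 0, 3.4, 0, -0.6, -3, 0, 0, 0, 3.4]

```text
time_s: 3.55
tcp_pos: [536.7, 76.1, 238.7]
eef_rot: [0.778, 0.629, -0.001, -0.001]
contact_force: [-0.4, -0.6, -0.2]
grip_width: 34.0
```

```bash
python3 - <<'E'
from h import *
a,d=bot.snapshot("wrist")
for r in bot.mark_of("wrist","bar_knob")[:2]: print(round(r["p"],2),np.round(r["location"]),np.round(atz("wrist",*r["location"],123),1))
to([544.5,75.5,178],-12)
E
```

```text
0.56 [219. 260.] [543.4  76.3 123. ]
0.44 [ 15. 266.] [572.9 200.7 123. ]
t 3.65 tcp [537.4  76.5 238.5] yang -12.0 F [ 0.2 -0.4  0.3] grip 33.9 q6 0.27
  move [0.05 0.74 6.05] [-0.2  0.  -0. ]
```

```bash
python3 - <<'E'
from h import *
s=bot.state();a,d=bot.snapshot("wrist");m=bot.camera_model("wrist");f=192/np.tan(np.radians(m["fov_y"])/2)
v,u=np.mgrid[:384,:512];C=np.stack([(u-m["cx"])/f*d,(v-m["cy"])/f*d,d],-1).reshape(-1,3)
W=(C-np.array(m["t"]))@np.array(m["R"])
T=(W-np.array(s["tcp_pos"]))@Ro.from_quat(s["eef_rot"]).as_matrix()
k=(W[:,2]>138)&(W[:,2]<148)&(d.ravel()>0)&(np.hypot(W[:,0]-544,W[:,1]-76)<22)
print(k.sum(),"knob top",W[k].mean(0),W[k].min(0),W[k].max(0));print("tool frame",T[k].min(0),T[k].max(0))
g=(T[:,2]>40)&(T[:,2]<80)&(abs(T[:,1])<45)&(abs(T[:,0])<15)&(d.ravel()>0)
for sg in(-1,1):
  q=T[g&(sg*T[:,1]>0)]; print(len(q),q.min(0),q.max(0))
x=a[100:384,130:400]; cv2.imwrite("pics/w3.png",cv2.resize(x,None,fx=2,fy=2)); print(s["tcp_pos"])
E
```

```text
731 knob top [542.05672326  78.66009581 144.49225032] [532.15776966  68.22630171 138.12891339] [551.39406899  87.2222465  147.61948118]
tool frame [-7.61591373 -5.09170166 90.84543265] [ 11.70469652  13.85345331 100.3372035 ]
876 [-10.67889349 -28.90990837  40.00427575] [ 12.35064185 -14.97058551  71.49576715]
878 [-10.743084    18.58554547  40.00064674] [12.30527775 32.46886182 70.98914927]
[537.36069372  76.52208507 238.48980298]
```

View pics/w3.png

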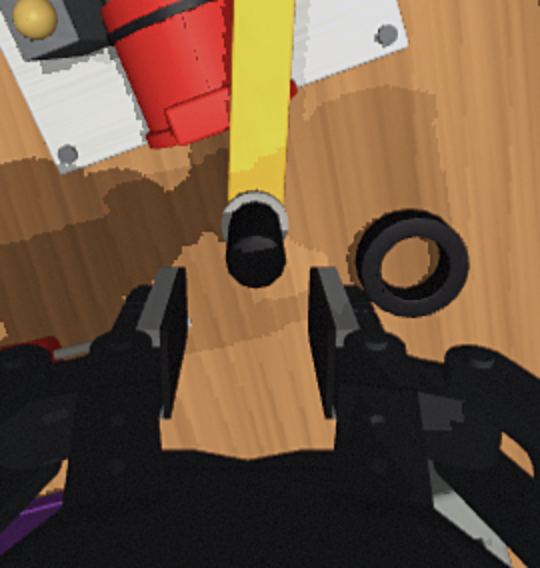

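Relative to the fingers' mid, the knob is 2.6 mm towards +y and about 1.5 mm towards +x of the tool.

>>> apply_moves:
  targets: [0.15, 0.26, 0, 0, 0, 0, 3.4, 0.15, 0.26, 1.8, 0, 0, 0, 3.4, 0.15, 0.26, 2.8, 0, 0, 0, 3.4, 0.15, 0.26, 3.6, 0, 0, 0, 3.4, 0.15, 0.26, 3.6, 0, 0, 0, 3.4]

```text
time_s: 4.2
tcp_pos: [540.5, 78.0, 202.0]
eef_rot: [0.777, 0.629, -0.002, -0.001]
contact_force: [-0.3, -0.3, 0.8]
grip_width: 33.9
```

```bash
python3 -c "
from h import *
to([540,78,178],-12)"
```

```text
t 4.2 tcp [540.5  78.  202. ] yang -12.0 F [-0.3 -0.3  0.8] grip 33.9 q6 0.27
  move [-0.01 -0.04  2.4 ] [-0.2  0.1  0. ]
```

>>> apply_moves:
  targets: [0, 0, 1.5, 0, 0, 0, 3.4, 0, 0, 2.3, 0, 0, 0, 2.6, 0, 0, 2.3, 0, 0, 0, 2.6]

```text
time_s: 4.5
tcp_pos: [540.4, 77.9, 179.0]
eef_rot: [0.777, 0.629, -0.001, -0.001]
contact_force: [-0.9, 0.4, -0.6]
grip_width: 25.9
```

```bash
cat >> h.py <<'E'
def arc(start,angs,H=(571,201),r=127,lead=0.,z=179,yoff=0):
    """rows in the tool frame of a commanded pose start=(pos, tool-y angle)"""
    p,ya=start
    def Tm(a):
        a=np.radians(a);y=np.array([np.cos(a),np.sin(a),0]);zz=np.array([0,0,-1.]);return np.c_[np.cross(y,zz),y,zz]
    for a in angs:
        t=np.radians(a-lead/r*57.3); X=np.array([H[0]+r*np.cos(t),H[1]+r*np.sin(t),z])
        print(a,np.round(X,1),np.round(Tm(ya).T@(X-p)/10,2),"az",round(-(a+90-ya),1))
E
python3 -c "
from h import *
to([540,78,179],-12)
p=bot.state()['tcp_pos']
arc((p,-12),range(-104,-150,-6),lead=3)"
```

```text
t 4.5 tcp [540.4  77.9 179. ] yang -12.0 F [-0.9  0.4 -0.6] grip 25.9 q6 0.27
  move [ 0.   -0.04  0.  ] [-0.2  0.1 -0. ]
-104 [537.4  78.5 179. ] [-0.   -0.31  0.  ] az 2
-110 [524.8  82.7 179. ] [ 0.15 -1.63  0.  ] az 8
-116 [512.6  88.2 179. ] [ 0.43 -2.93  0.  ] az 14
-122 [501.2  94.9 179. ] [ 0.85 -4.19  0.  ] az 20
-128 [490.5 102.8 179. ] [ 1.4 -5.4  0. ] az 26
-134 [480.6 111.8 179. ] [ 2.07 -6.55  0.  ] az 32
-140 [471.8 121.7 179. ] [ 2.86 -7.62  0.  ] az 38
-146 [464.1 132.5 179. ] [ 3.75 -8.6   0.  ] az 44
```

>>> apply_moves:
  targets: [0, -0.3, 0, 0, 0, 2, 2.6, 0.15, -1.65, 0, 0, 0, 8, 2.6, 0.45, -2.95, 0, 0, 0, 14, 2.6, 0.85, -4.2, 0, 0, 0, 20, 2.6, 1.4, -5.4, 0, 0, 0, 26, 2.6, 2.05, -6.55, 0, 0, 0, 32, 2.6, 2.85, -7.6, 0, 0, 0, 38, 2.6, 3.75, -8.6, 0, 0, 0, 44, 2.6]

```text
time_s: 5.3
tcp_pos: [465.2, 132.7, 181.2]
eef_rot: [0.957, 0.29, 0.0, 0.0]
contact_force: [1.4, -0.7, -0.2]
grip_width: 26.2
```

```bash
python3 -c "
from h import *
to([464,132.5,179],-56)
p=np.array([464.1,132.5,179])
arc((p,-56),[-150,-154,-158,-161,-164,-167,-170,-172],lead=3)
bot.snapshot('wrist')
for q in ('bar_knob','bar_hinge'):
  for r in bot.mark_of('wrist',q)[:1]: print(round(r['p'],2),np.round(r['location']),np.round(atz('wrist',*r['location'],123),1))
"
```

```text
t 5.3 tcp [465.2 132.7 181.2] yang -56.3 F [ 1.4 -0.7 -0.2] grip 26.2 q6 1.17
  move [-0.11 -0.05  0.22] [ 0.  -0.  -0.3]
-150 [459.5 140.1 179. ] [ 0.05 -0.89  0.  ] az 4
-154 [455.6 148.  179. ] [ 0.16 -1.77  0.  ] az 8
-158 [452.2 156.2 179. ] [ 0.34 -2.63  0.  ] az 12
-161 [450.  162.5 179. ] [ 0.51 -3.28  0.  ] az 15
-164 [448.1 168.9 179. ] [ 0.71 -3.91  0.  ] az 18
-167 [446.6 175.4 179. ] [ 0.95 -4.53  0.  ] az 21
-170 [445.4 181.9 179. ] [ 1.22 -5.14  0.  ] az 24
-172 [444.9 186.3 179. ] [ 1.41 -5.54  0.  ] az 26
0.76 [266. 260.] [464.7 128.2 123. ]
```

>>> apply_moves:
  targets: [0.05, -0.9, 0, 0, 0, 4, 2.6, 0.15, -1.75, 0, 0, 0, 8, 2.6, 0.35, -2.65, 0, 0, 0, 12, 2.6, 0.5, -3.3, 0, 0, 0, 15, 2.6, 0.7, -3.9, 0, 0, 0, 18, 2.6, 0.95, -4.55, 0, 0, 0, 21, 2.6, 1.2, -5.15, 0, 0, 0, 24, 2.6, 1.2, -5.15, 0, 0, 0, 24, 2.6]

```text
time_s: 6.25
tcp_pos: [447.2, 182.0, 181.1]
eef_rot: [0.996, 0.088, 0.0, -0.0]
contact_force: [-0.7, 0.3, 0.6]
grip_width: 26.0
```

```bash
python3 -c "
from h import *
to([445,186,179],-82)
a,d=bot.snapshot('wrist'); cv2.imwrite('pics/w4.png',cv2.resize(a[0:330,60:460],(800,660))[:600])
"
```

```text
t 6.25 tcp [447.2 182.  181.1] yang -79.9 F [-0.7  0.3  0.6] grip 26.0 q6 1.69
  move [-0.14 -0.43  0.21] [-0.  -0.1  2.1]
```

View pics/w4.png

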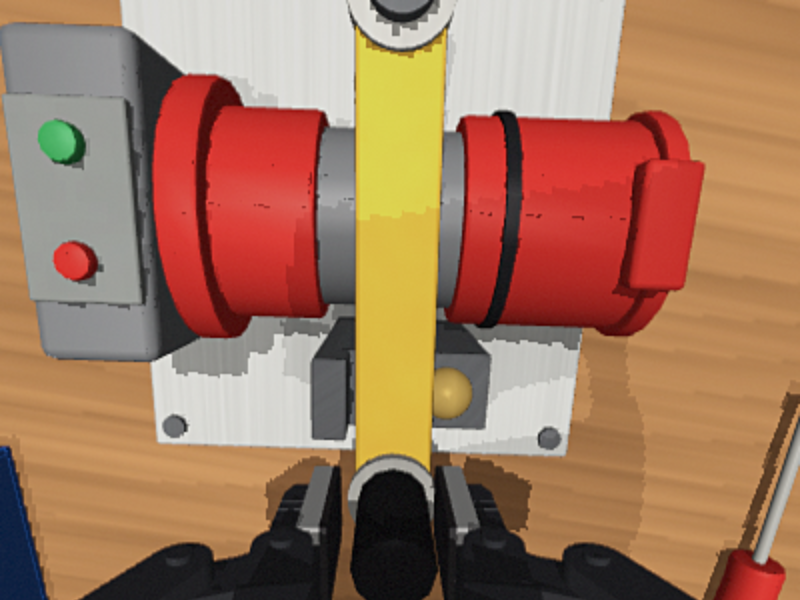

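The bar is nearly shut: its left edge (357) is about 3 mm from the cheek (347), and the ball is half out at (450,393). Push further.

>>> apply_moves:
  targets: [0.1, -0.4, 0, 0, 0, 2, 2.6, 0.1, -0.7, 0, 0, 0, 2, 2.6, 0.1, -1.0, 0, 0, 0, 2, 2.6, 0.1, -1.2, 0, 0, 0, 2, 2.6, 0.1, -1.2, 0, 0, 0, 2, 2.6]

```text
time_s: 6.8
tcp_pos: [446.6, 187.8, 180.6]
eef_rot: [0.997, 0.074, 0.0, 0.007]
contact_force: [5.2, -22.4, 1.1]
grip_width: 25.9
```

```bash
python3 -c "
from h import *
to([445,186,179],-82)
a,d=bot.snapshot('wrist'); cv2.imwrite('pics/w5.png',cv2.resize(a[0:330,60:460],(800,660))[:600])
"
```

```text
t 6.8 tcp [446.6 187.8 180.6] yang -81.5 F [  5.2 -22.4   1.1] grip 25.9 q6 1.75
  move [-0.19  0.15  0.17] [0.8 0.  0.5]
```

View pics/w5.png

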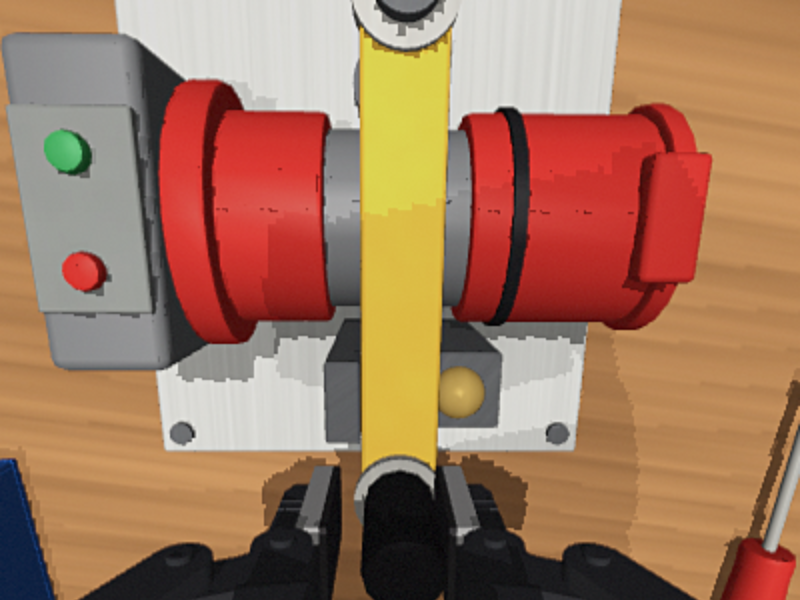

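The bar is against the cheek (22 N on the stop) and the ball at (462,392) stands fully behind it. Now I'll back off the knob and rise.

>>> apply_moves:
  targets: [0, 0.5, 0, 0, 0, 0, 2.6, 0, 0.9, 0, 0, 0, 0, 3.2, 0, 0.9, 0, 0, 0, 0, 3.4, 0, 0.9, -3, 0, 0, 0, 3.4, 0, 0.9, -7, 0, 0, 0, 3.4, 0, 0.9, -10, 0, 0, 0, 3.4, 0, 0.9, -10, 0, 0, 0, 0]

```text
time_s: 7.55
tcp_pos: [449.5, 186.6, 286.0]
eef_rot: [0.997, 0.07, 0.005, -0.002]
contact_force: [0.2, -0.7, 0.0]
grip_width: 20.8
```

```bash
python3 -c "
from h import *
to([450,-188,280],-82.5)"
```

```text
t 7.55 tcp [449.5 186.6 286. ] yang -81.9 F [ 0.2 -0.7  0. ] grip 20.8 q6 1.73
  move [-5.22 37.1   0.46] [-0.1 -0.6  0.6]
```

>>> apply_moves:
  targets: [-5.2, 37, 0, 0, 0, 0, 0, -5.2, 37, 0, 0, 0, 0, 0, -5.2, 37, 0, 0, 0, 0, 0, -5.2, 37, 0, 0, 0, 0, 0, -5.2, 37, 0, 0, 0, 0, 0, -5.2, 37, 0, 0, 0, 0, 0, -5.2, 37, 0, 0, 0, 0, 0, -5.2, 37, 0, 0, 0, 0, 0]

```text
time_s: 8.35
tcp_pos: [446.2, -191.6, 280.0]
eef_rot: [0.998, 0.069, -0.0, 0.0]
contact_force: [0.7, 0.2, -0.9]
grip_width: 0.1
```

```bash
cat > m.py <<'E'
from h import *
def meas(name=None,c=(515,-188)):
    s=bot.state();a,d=bot.snapshot("wrist");m=bot.camera_model("wrist");f=192/np.tan(np.radians(m["fov_y"])/2)
    v,u=np.mgrid[:384,:512];C=np.stack([(u-m["cx"])/f*d,(v-m["cy"])/f*d,d],-1)
    W=(C-np.array(m["t"]))@np.array(m["R"])
    hsv=cv2.cvtColor(a,cv2.COLOR_BGR2HSV)
    for q,z in dict(lever_pad=116,lever_pivot=75,station=0).items():
        for r in bot.mark_of("wrist",q)[:2]: print(q,round(r["p"],2),np.round(r["location"]),np.round(atz("wrist",*r["location"],z),1))
    k=(hsv[...,0]>18)&(hsv[...,0]<34)&(hsv[...,1]>120)&(hsv[...,2]>90)&(d>0)&(W[...,2]>60)&(W[...,2]<150)&(np.hypot(W[...,0]-c[0],W[...,1]-c[1])<55)
    P=W[k]
    if len(P)>50:
        print(len(P),"pad min/max",np.round(P.min(0),1),np.round(P.max(0),1),"mean",np.round(P.mean(0),1))
        A=np.c_[P-P.mean(0)];n=np.linalg.svd(A,full_matrices=False)[2][2];n*=np.sign(n[2]);print("normal",n,"slope",np.arccos(n[2]),"dir",np.degrees(np.arctan2(n[1],n[0])))
    if name: cv2.imwrite(name,cv2.resize(a,(800,600)))
E
python3 -c "
from m import *
to([450,-188,280],-82.5); meas('pics/w6.png')"
```

```text
t 8.35 tcp [ 446.2 -191.6  280. ] yang -82.1 F [ 0.7  0.2 -0.9] grip 0.1 q6 0.94
  move [ 0.43 -0.31  0.  ] [0.  0.  0.4]
lever_pad 0.93 [113. 266.] [ 523.1 -190.9  116. ]
lever_pivot 0.79 [  5. 268.] [ 612.  -178.9   75. ]
lever_pivot 0.76 [253. 233.] [ 373.9 -176.4   75. ]
station 0.7 [ 75. 260.] [ 566.4 -178.4    0. ]
4396 pad min/max [ 488.9 -223.6  104.8] [ 553.5 -163.   129.5] mean [ 520.7 -193.3  117.8]
normal [0.33877429 0.04409205 0.93983396] slope 0.3486523646930147 dir 7.4154592841958085
```

View pics/w6.png

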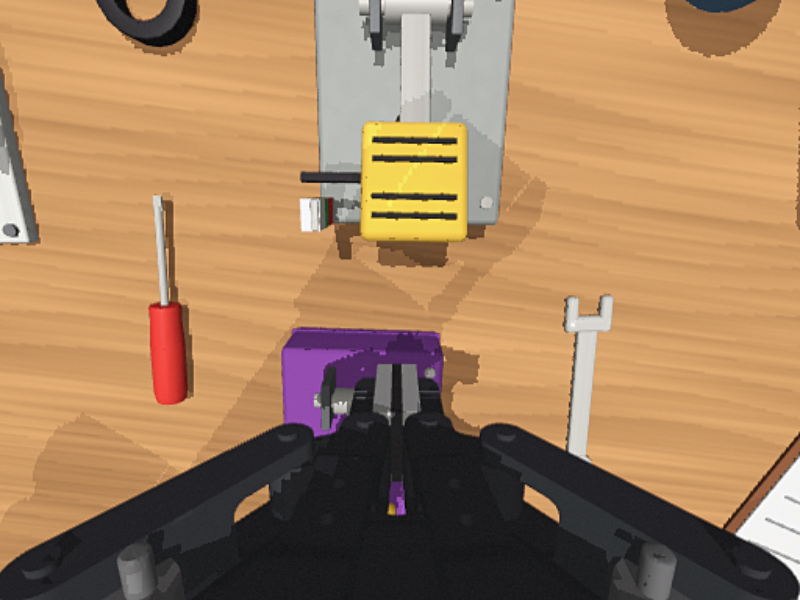

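The grey station's yellow pad is at (415,182), with the purple look-alike below it at (360,380). Next I'll go above the grey pad.

```bash
python3 -c "
from h import *
to([518,-192,210],-82.5)"
```

```text
t 8.55 tcp [ 446.1 -188.1  279.7] yang -82.1 F [-0.2  0.6 -0.1] grip 0.1 q6 0.94
  move [7.08 1.39 6.96] [-0.1  0.1  0.4]
```

>>> apply_moves:
  targets: [4, 1.2, 3, 0, 0, 0, 0, 7.1, 1.2, 5, 0, 0, 0, 0, 7.1, 1.2, 7, 0, 0, 0, 0, 7.1, 1.2, 7, 0, 0, 0, 0, 7.1, 1.2, 7, 0, 0, 0, 0]

```text
time_s: 9.05
tcp_pos: [517.9, -188.8, 210.1]
eef_rot: [0.997, 0.071, -0.001, -0.001]
contact_force: [0.5, -1.1, 0.3]
grip_width: -0.1
```

```bash
python3 -c "
from m import *
to([518,-191,173],-82.5); meas(); to([518,-191,173],-82.5)"
```

```text
t 9.05 tcp [ 517.9 -188.8  210.1] yang -81.9 F [ 0.5 -1.1  0.3] grip -0.1 q6 1.0
  move [-0.02  0.23  3.71] [-0.1  0.1  0.6]
lever_pad 0.94 [228. 256.] [ 522.9 -191.6  116. ]
lever_pad 0.73 [268.  82.] [477.6 -79.1 116. ]
lever_pivot 0.67 [ 82. 261.] [ 615.3 -182.7   75. ]
station 0.77 [143. 258.] [ 568.  -188.3    0. ]
5213 pad min/max [ 491.3 -222.2  103.9] [ 554.6 -161.   148.5] mean [ 530.  -191.1  115.5]
normal [0.3466546  0.04387694 0.93696606] slope 0.3569524165762004 dir 7.213711100914876
t 9.25 tcp [ 518.9 -190.6  212.3] yang -82.0 F [-0.6 -0.3  0.1] grip -0.0 q6 1.0
  move [-0.11  0.03  3.93] [ 0.1 -0.1  0.5]
```

>>> apply_moves:
  targets: [0.2, 0, 1.0, 0, 0, 0, 0, 0.2, 0, 1.7, 0, 0, 0, 0, 0.2, 0, 2.1, 0, 0, 0, 0, 0.2, 0, 2.4, 0, 0, 0, 0, 0.2, 0, 2.4, 0, 0, 0, 0]

```text
time_s: 9.75
tcp_pos: [520.3, -190.4, 186.6]
eef_rot: [0.998, 0.07, -0.0, -0.0]
contact_force: [-2.0, 0.1, 3.9]
grip_width: 0.0
```

```bash
python3 -c "
from m import *
to([518,-191,173],-82.5); meas(); to([518,-191,173],-82.5)"
```

```text
t 9.75 tcp [ 520.3 -190.4  186.6] yang -82.0 F [-2.   0.1  3.9] grip 0.0 q6 1.0
  move [-0.23  0.03  1.36] [-0.   0.   0.5]
lever_pad 0.67 [248. 255.] [ 522.5 -191.   116. ]
lever_pivot 0.67 [ 80. 257.] [ 614.6 -179.7   75. ]
station 0.69 [147. 253.] [ 567.5 -183.9    0. ]
4808 pad min/max [ 499.8 -220.1   99.5] [ 553.  -160.4  143.3] mean [ 533.  -189.1  109.2]
normal [0.31406938 0.03973474 0.94856817] slope 0.32211441996845747 dir 7.210512703979525
t 9.95 tcp [ 520.7 -190.4  187.2] yang -82.0 F [ 0.  -0.   4.2] grip -0.4 q6 1.0
  move [-0.28  0.02  1.42] [ 0.  -0.   0.5]
```

Slope 0.322 means the lever is at about 0.04 rad with 4.2 N, which agrees with the spring. Press on about 13 mm, then check.

>>> apply_moves:
  targets: [0, 0, 0.4, 0, 0, 0, 0, 0, 0, 0.8, 0, 0, 0, 0, 0, 0, 1.1, 0, 0, 0, 0, 0, 0, 1.3, 0, 0, 0, 0, 0, 0, 1.3, 0, 0, 0, 0, 0, 0, 1.3, 0, 0, 0, 0]

```text
time_s: 10.55
tcp_pos: [520.1, -190.7, 174.2]
eef_rot: [0.998, 0.07, -0.001, 0.0]
contact_force: [-4.5, 0.3, 7.6]
grip_width: -0.1
```

```bash
python3 -c "
from m import *
meas(); to([518,-191,173],-82.5)"
```

```text
lever_pad 0.61 [48. 28.] [605.8 -83.4 116. ]
lever_pad 0.39 [ 77. 257.] [ 607.9 -180.   116. ]
lever_pivot 0.58 [ 75. 256.] [ 614.8 -178.9   75. ]
station 0.74 [146. 251.] [ 568.5 -182.1    0. ]
station 0.37 [48. 30.] [620.2   2.9   0. ]
4492 pad min/max [ 499.9 -220.4   90.9] [ 550.6 -160.5  145.7] mean [ 531.9 -189.3   99.1]
normal [0.21671861 0.02798423 0.97583294] slope 0.22029541104264713 dir 7.357719889770928
t 10.75 tcp [ 520.1 -190.7  174.3] yang -82.0 F [-4.4 -0.2  8.4] grip 0.1 q6 1.0
  move [-0.22  0.    0.13] [0.  0.1 0.5]
```

>>> apply_moves:
  targets: [0, 0, 0.2, 0, 0, 0, 0, 0, 0, 0.45, 0, 0, 0, 0, 0, 0, 0.45, 0, 0, 0, 0, 0, 0, 0.45, 0, 0, 0, 0]

```text
time_s: 11.15
tcp_pos: [520.0, -190.7, 169.9]
eef_rot: [0.998, 0.07, -0.001, 0.0]
contact_force: [-4.3, -1.9, 8.7]
grip_width: 0.0
```

```bash
python3 -c "
from m import *
meas('pics/w7.png'); to([518,-191,173],-82.5)
b,_=bot.snapshot('scene');t,_=bot.snapshot('top')
x=cv2.resize(b[190:300,180:270],(400,489),interpolation=2);y=cv2.resize(t[150:260,140:260],(400,367),interpolation=2);y=cv2.copyMakeBorder(y,0,122,0,0,0)
cv2.imwrite('pics/f.png',np.hstack([x,y]))"
```

```text
lever_pivot 0.79 [ 76. 259.] [ 613.9 -181.2   75. ]
station 0.88 [149. 253.] [ 566.  -183.8    0. ]
4385 pad min/max [ 499.  -220.2   88. ] [ 550.1 -160.8  140.7] mean [ 531.6 -189.4   95.6]
normal [0.17681498 0.02296691 0.98397611] slope 0.179258854970085 dir 7.400844556604696
t 11.35 tcp [ 520.  -190.7  170. ] yang -82.0 F [-4.5 -0.8  8.8] grip -0.4 q6 1.0
  move [-0.2 -0.  -0.3] [0.  0.1 0.5]
```

View pics/w7.png

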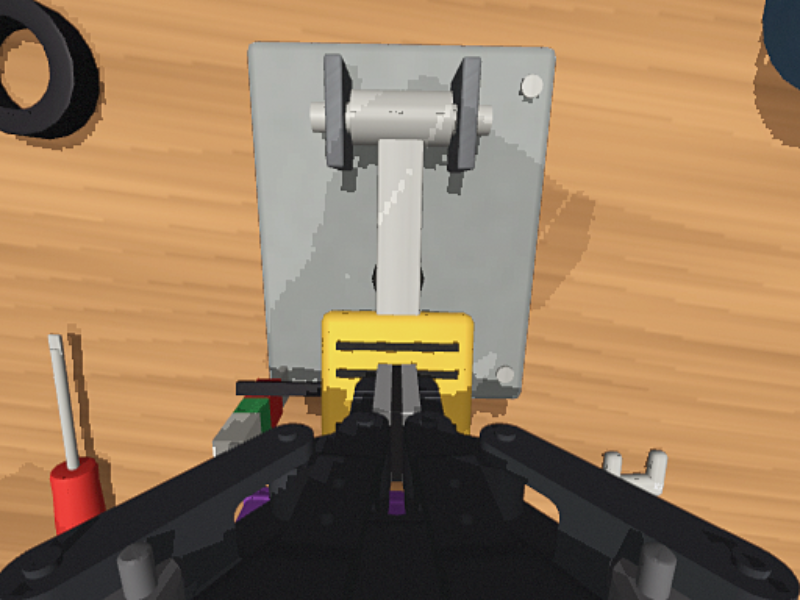

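View pics/f.png

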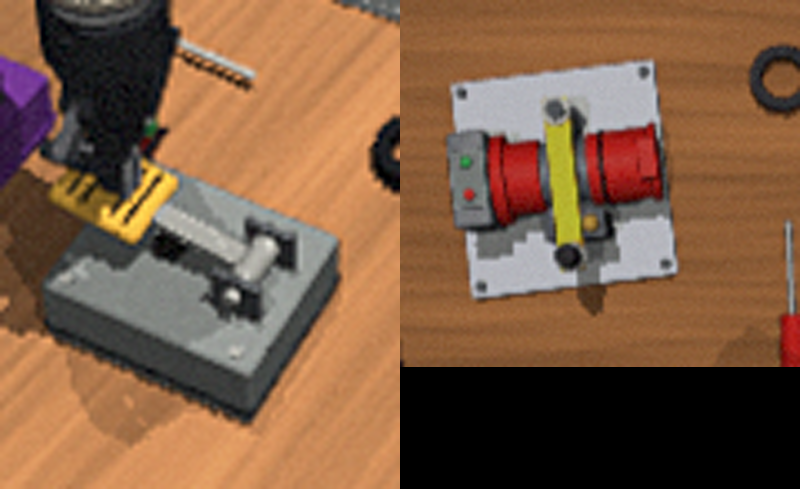

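The lever sits at slope 0.179, so 0.18 rad, with a steady 8.8 N. The pad shows under the fingertips on the grey station, and the top view shows the bar shut with the ball behind it. Handing in.

```bash
python3 -c "
from station import bot
print(bot.hand_in())"
```

```text
the job is handed in; nothing more can be done
None
```

The keeper bar is shut in its catch, and I handed the job in with the arm still holding the grey station's lever in the green. The robot clock read about 11.5 s of the 48 s allowed.

- **Keeper bar:** I swung it shut by its knob between the fingers, pressing about 22 N against the stop cheek. The close-up showed the bar on the cheek with the ball up behind it. A top view taken during the press showed it still shut and the adaptor in its cradle.
- **Palm lever:** I pressed the pad with closed fingertips. The last check gave a pad slope of 0.179 rad, so the lever is at about 0.18 rad, the middle of the green. The upward force was a steady 8.8 N, close to the 9 N expected, and no reading came near the red. The purple look-alike was not pressed.
- **Slip on the way:** On the first descent a fingertip touched the top of the knob with about 21 N. I rose, re-centred and went on; the bar and its knob had not moved.
- **Weak checks:**
  - Camera and arm positions disagreed by 2–4 mm, which I corrected from close-up views.
  - At the end the gripper hid much of the position plate, so the green reading comes from slope and force, with the pointer only partly visible.
  - I made no separate before-and-after check of the bench items; none looked moved in the views I took.

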